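Stow the brass coupling and bolt the fittings chest

TASK

Put the loose brass coupling away in the open well of the green fittings chest: set it down upright on the well's floor, do not drop it in, then shut the lid fully. Lock the lid by sliding the barrel bolt fully across through the staple on the lid and turning its red-knobbed handle down into the notch. Leave the concrete weights, the grey sleeve and the blue bottle where they stand, and let go of everything.

Things in the scene. Friction and masses are not known exactly. Their poses are not given: they have to be found in the camera images.
- chest: Green steel fittings chest, fixed, 200 mm deep (x -100..100), 350 wide (y -160..190), 102 high; origin on the bench. Its x points to the hinge side (roughly away from the robot), y to the lid side. y -160..0: flat dark deck (z 102) with the bolt at its front edge. y 0..190: open well under the lid. All numbers below marked (chest) are mm in this frame.
- well (a point): Point on the well's clear floor: (chest) -40, 100, 30. The well is 188 by 184 mm inside (chest x -94..94, y 0..184), floor z 30, rim z 96, walls 6 mm. Two grey pipes lie fixed at its back (chest x 16..90, up to z 72); the floor from x -94 to 16 is clear.
- lid (a joint): Lid angle, rad: 0 shut, grows as it opens; starts 1.15 to 1.4. Steel plate 200 mm long, 186 wide (chest y 3..189), 6 thick, hinged on the line (chest) x 100, z 96 along y (back edge of its underside); open it slopes up from there towards -x. Stiff: stays at any angle, about 2 to 7 N at the free edge pushes it shut. Shut, its top is at z 102 and it clears a part 66 mm high in the well.
- lid_edge (a point): Middle of the lid's free edge on its outer (top) face, 200 mm from the hinge line, (chest) y 96.
- staple (a point): The staple: steel bridge on the lid's top that the bolt's rod passes through, 31 mm high, opening 20 mm wide; lid shut it stands at (chest) x -96..-64, y 11..27. This point is the middle of the opening.
- bolt (a joint): Bolt travel, m: 0 drawn, grows as the 12 mm rod slides along chest +y through the staple; stops at 0.052; starts 0 to 0.012. About 2 N of friction. The rod's axis is (chest) x -80, z 118, between two brackets (y -156..-142 and -21..-7, tops at z 131).
- notch (a point): The notch: an 18 mm wide gap, centred at (chest) y -65, in the fixed upright guard plate before the rod (chest x -98..-95, y -144..-16, top at z 136). The handle passes the guard only here, with bolt travel 0.045 or more. This point is in the gap at the rod's height.
- bolt_turn (a joint): Handle angle about the rod, rad: 0 upright, 1.57 level, pointing out over the chest's front (-x): fully down. Limits -0.45 and 1.62; starts -0.3 to 0.3. The guard stops it at about 0.5 away from the notch. Stays where it is left (friction 0.06 N m).
- knob (a point): Centre of the handle's red ball knob, 22 mm in diameter, on an 8 mm stem, 50 mm from the rod's axis: (chest) x = -80 - 50 sin(turn), y = -115 + travel, z = 118 + 50 cos(turn). Can be pinched from above with the fingers closing along chest y, and swings freely between the pads.
- coupling: The loose brass pipe coupling, to be put away: upright cylinder 36 mm in diameter, 60 mm high, slightly waisted in the middle, about 0.2 kg, standing on the bench beside the chest, left or right. Origin at the centre of its underside, z up along it.
- weight_a: Bystander: concrete weight, 82 mm in diameter at the top, 66 mm high, with a 16 mm rusty bar standing up to 165 mm. Origin at the centre of its underside.
- weight_b: Bystander: a second concrete weight, the same.
- sleeve: Bystander: dark grey plastic sleeve standing upright, 58 mm in diameter, 78 mm high. Origin at the centre of its underside.
- spray: Bystander: blue bottle with a white cap, 52 mm in diameter, 150 mm high, standing on the chest's deck behind the bolt. Origin at the centre of its underside.
Mind the look-alikes: they are no part of the job. There is more than one size of the coupling; the one meant has the size given above.

How it is judged:
By the outcome, as a careful person would: the job done as asked, in the order asked, and still so for the second after the job is handed in, with the robot touching nothing.
It also fails if it takes over 72 s, if anything falls off the work surface, if the arm or the gripper's body presses on something with over 40 N, if the wrist force passes 120 N, or if a joint passes its speed limit or range.

ROBOT

A 6-joint arm with a two-finger parallel gripper is mounted at the origin on the work surface. World frame = base frame: x ahead of the robot, y to its left, z up, the work surface at z = 0. Lengths are in m, angles in degrees, forces in N, time in s.
With the tool pointing down it reaches from about 0.4 to 0.825 m from the base axis. Payload 7 kg.
Tool frame: the origin (TCP) lies midway between the tips of the shut fingers; the grasp point (between the pads) lies 19 mm behind it (ctrl.hold_point_z is the distance from the TCP to the grasp point, in m); z points along the fingers, y is the line along which they close (so a half turn about z gives the same grasp; the last joint's range is limited). The gripper opens to 88 mm and grips with 3 to 60 N. Pads are 19 mm wide; open, the fingers measure 130 mm over their backs; the gripper's body (78 mm by 193 mm) begins 47 mm behind the grasp point.
Start: joints at [-56.373, 20.546, 0.682, 0, -70.136, -16.507], TCP at [0.199, -0.645, 0.227] pointing down, gripper open.
Joint ranges: [-176.03, 176.03], [-82.01, 121.73], [-58.28, 71.71], [-173.87, 95.51], [-174.79, -0.11], [-173.66, 173.66]. Speed limits (degrees/s): [136.94, 136.94, 172.46, 180, 180, 180].

INTERFACE

Orientations are given as [roll, pitch, yaw] about the fixed x, y, z axes, in that order (R = Rz(yaw) Ry(pitch) Rx(roll)).
In Python, from plant import ctrl gives the robot as it stands.
- The arm moves only by the tool apply_moves, never from a script. Its argument "deltas" is a list of rows, each an object with "fingers": the finger opening in mm, from 0 to 87.6; "delta_pos": the shift along the tool's x, y, z in mm, a list of three; "angular": the turn, a rotation vector about the tool's x, y, z in degrees, a list of three. A call has 1 to 10 rows; each row is the pose to reach, as a shift and turn from the pose commanded when the call began, along the tool's axes at that moment; what a row does not reach only later rows make up. A row lasts 1/10 s, in which the tool goes at most 50 mm and 8.59 degrees, less where a joint would pass 70% of its speed; a pose out of reach is approached as far as the arm can. A call with a gripper value outside its range is refused whole. The fingers move at their own pace and stop on an object; the grip force is fixed at half the most. Time passes only in rows, so rows that repeat a pose let the fingers close. It gives the time, the measured TCP pose, the force, the opening and the grip force at its end, in the units of the state.
- ctrl.get_obs(): the state, without advancing time (a new reading comes with each control period).
- ctrl.snapshot(name): name is "scene" or "side" or "wrist"; returns the picture (420x560x3 uint8, red, green, blue); there is no depth.
- ctrl.camera_params(name): a dict with "fx", "fy", "cx", "cy" (pixels), "cam_to_world" (4x4, takes a point from camera to world coordinates); the wrist camera has in their place "mount" (4x4, takes a point from camera to tool coordinates, whose origin is the TCP and whose axes are the flange's). Camera axes: x right, y up, looking along -z (the intrinsics and any distortion apply to the point x, -y, -z); pixel columns grow to the right and rows downward; lengths in m; the calibration is good to about 2 mm. A picture is of the moment at which its call begins: read the wrist's pose just before it. camera_params takes no time and is no camera call.
- ctrl.close_job(): hands the job in; it is judged then, once.
The state is a dict: "clock": time; "joint_pos": joint angles; "qvel": joint speeds; "tau": joint torques, N m; "tool_pos": TCP position; "orientation": TCP orientation; "force": force on the tool from outside, world axes, zero at the start; "moment": the same for the moment, N m; "opening": finger opening in m; "gripper_force": force on a finger pad.
Only numpy, scipy, OpenCV 4.12 (cv2) and the standard library are available. Lean on these libraries where they do the work, as an engineer would, in place of code of your own. Each camera call takes 0.05 s, during which the arm holds its last target. There are 200 camera calls.

## Working session

There is one attempt and no reset: what is moved stays moved. The work goes in short steps, Python scripts to look and compute and a tool call to move; the robot and the scene stay as the last step left them, time stands still between calls to the robot, and variables do not carry over. Pictures are saved under pics/ and viewed, at most 10 in all, crops included, and the job is handed in when it is done.

Besides the shell and the picture viewer there is one more tool, called after "Emit:" as name(argument=value, ...) on one line, values as JSON. apply_moves: Moves the arm, as the interface text tells. Its arguments: {"type":"object","properties":{"deltas":{"type":"array"}},"required":["deltas"]}

```bash
mkdir -p pics; ls; python3 - <<'E'
from plant import ctrl
import cv2,numpy as np
o=ctrl.get_obs();print(o['clock'],o['tool_pos'],o['orientation'],o['opening'])
for n in ('scene','side','wrist'):
    p=ctrl.camera_params(n);print(n,{k:np.round(v,4).tolist() for k,v in p.items()})
    cv2.imwrite(f'pics/{n}0.png',ctrl.snapshot(n)[...,::-1])
a=cv2.imread('pics/scene0.png');b=cv2.imread('pics/side0.png')
E
```

```text
pics
0.0 [ 0.19851637 -0.64463441  0.22562147] [ 1.79906069e+02 -6.54987622e-03 -1.62890565e+02] 0.08782266549852896
scene {'fx': 481.5944, 'fy': 481.5944, 'cx': 278.5216, 'cy': 211.5717, 'cam_to_world': [[-0.0415, -0.5992, 0.7995, 1.4585], [0.999, -0.0098, 0.0444, 0.0558], [-0.0188, 0.8005, 0.599, 0.7854], [0.0, 0.0, 0.0, 1.0]]}
side {'fx': 405.0118, 'fy': 405.0118, 'cx': 274.0158, 'cy': 210.2689, 'cam_to_world': [[-0.9763, 0.1521, -0.1536, 0.4145], [-0.215, -0.6097, 0.7629, 0.7287], [0.0224, 0.7779, 0.628, 0.7252], [0.0, 0.0, 0.0, 1.0]]}
wrist {'fx': 373.9697, 'fy': 373.9697, 'cx': 279.6432, 'cy': 216.2964, 'mount': [[0.001, 0.9585, 0.2851, 0.0768], [1.0, -0.0009, -0.0004, -0.0007], [-0.0001, 0.2851, -0.9585, -0.1585], [0.0, 0.0, 0.0, 1.0]]}
```

View pics/scene0.png

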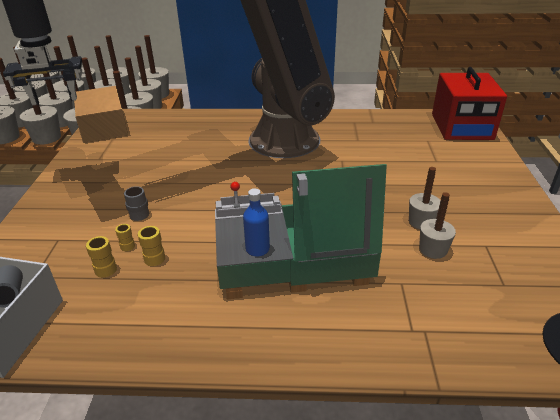

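View pics/side0.png

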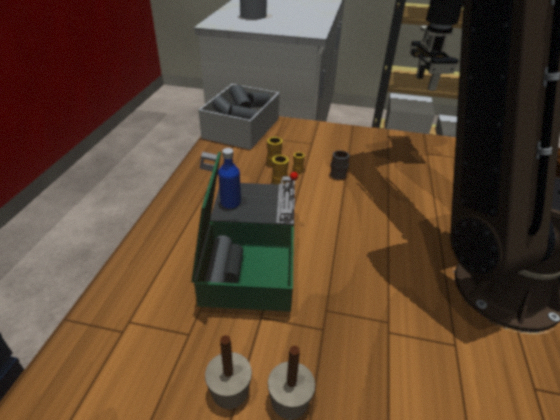

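The scene view shows the chest in the centre, with the knob at (235,186) and the staple at (302,185). There are three brass couplings, at (101,256), (125,236) and (151,245). The sleeve is at (136,203) and the weights are at (425,210) and (436,238). The side view shows the same layout, with the knob at (294,176). Next I'll measure the candidate couplings and the chest.

```bash
cat > h.py <<'E'
from plant import ctrl
import numpy as np, cv2
from scipy.spatial.transform import Rotation as R
def cam(n,obs=None):
    p=ctrl.camera_params(n)
    if n=='wrist':
        T=np.eye(4);T[:3,:3]=R.from_euler('xyz',obs['orientation'],degrees=True).as_matrix();T[:3,3]=obs['tool_pos']
        return p,T@p['mount']
    return p,np.array(p['cam_to_world'])
def ray(c,u,v):
    p,T=c;d=np.array([(u-p['cx'])/p['fx'],-(v-p['cy'])/p['fy'],-1])
    return T[:3,3],T[:3,:3]@d
def onz(c,u,v,z):
    o,d=ray(c,u,v);return o+d*(z-o[2])/d[2]
def tri(c1,a,c2,b):
    o1,d1=ray(c1,*a);o2,d2=ray(c2,*b)
    s=np.linalg.lstsq(np.c_[d1,-d2],o2-o1,rcond=None)[0]
    p,q=o1+d1*s[0],o2+d2*s[1];return (p+q)/2,np.linalg.norm(p-q)
def proj(c,P):
    p,T=c;q=np.linalg.inv(T)@np.r_[P,1];return p['cx']+p['fx']*q[0]/-q[2],p['cy']-p['fy']*q[1]/-q[2]
def blobs(img,lo,hi,amin=15):
    m=cv2.inRange(cv2.cvtColor(img,cv2.COLOR_BGR2HSV),np.array(lo),np.array(hi))
    n,l,s,c=cv2.connectedComponentsWithStats(cv2.morphologyEx(m,cv2.MORPH_CLOSE,np.ones((3,3))))
    return [(s[i].tolist(),c[i].round(1).tolist()) for i in range(1,n) if s[i][4]>=amin],m
E
python3 - <<'E'
from h import *
for n in('scene','side'):
    c=cam(n);im=cv2.imread(f'pics/{n}0.png')
    print(n,'red',blobs(im[:,:340],(0,180,120),(6,255,255))[0])
    for s,cc in blobs(im,(22,150,50),(32,255,255),40)[0]:
        x,y,w,h,a=s; u=x+w/2
        pb=onz(c,u,y+h,0); o,d=ray(c,u,y+h)
        print(n,s,'bottom-front',pb.round(3),'width',w*np.linalg.norm(pb-o)/c[0]['fx']*1000//1, 'top z0.06',onz(c,u,y,.06).round(3))
a=cv2.imread('pics/scene0.png')[160:300,60:400];b=cv2.imread('pics/side0.png')[120:320,180:370]
A=cv2.resize(a,None,fx=2.3,fy=2.3,interpolation=2)
cv2.imwrite('pics/sc1.png',A);cv2.imwrite('pics/si1.png',cv2.resize(b,None,fx=3,fy=3,interpolation=2))
E
```

```text
scene red [([231, 182, 9, 7, 47], [234.6, 184.9])]
scene [116, 224, 14, 9, 53] bottom-front [ 0.51  -0.402  0.   ] width 38.0 top z0.06 [ 0.547 -0.378  0.06 ]
scene [138, 226, 21, 14, 112] bottom-front [ 0.536 -0.328  0.   ] width 55.0 top z0.06 [ 0.554 -0.313  0.06 ]
scene [86, 236, 23, 15, 122] bottom-front [ 0.581 -0.445  0.   ] width 61.0 top z0.06 [ 0.594 -0.425  0.06 ]
side red [([290, 172, 8, 6, 31], [293.7, 174.2])]
side [268, 137, 14, 8, 70] bottom-front [ 0.668 -0.515  0.   ] width 50.0 top z0.06 [ 0.659 -0.464  0.06 ]
side [271, 154, 17, 11, 103] bottom-front [ 0.626 -0.39   0.   ] width 56.0 top z0.06 [ 0.621 -0.36   0.06 ]
```

View pics/sc1.png

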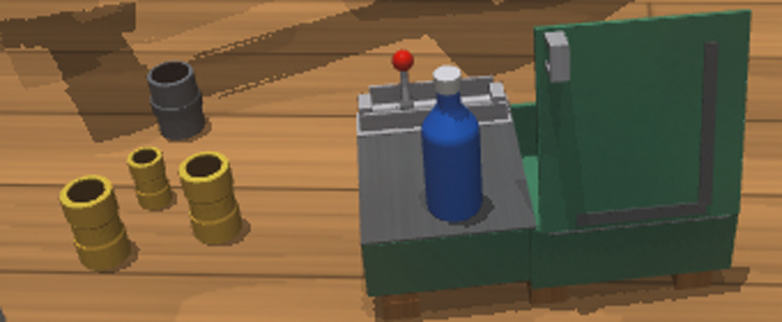

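View pics/si1.png

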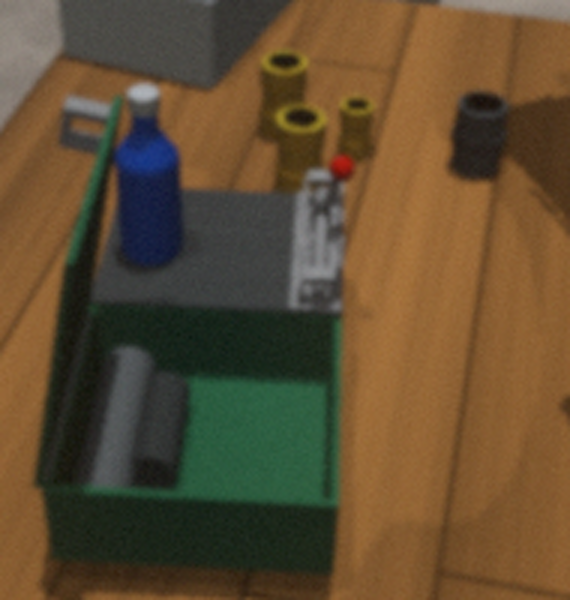

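The sleeve (58 mm) spans 54 crop px. The couplings at scene (101,256) and (151,245) measure about 55-60 mm across. The one at (125,236) measures about 37 mm, so it's the one meant, and this enlarged crop confirms it. Now I'll localise it and the chest.

```bash
python3 - <<'E'
from h import *
from scipy.optimize import least_squares
S,D=cam('scene'),cam('side')
s=lambda x,y:(60+x/2.3,160+y/2.3)
d=lambda x,y:(180+x/3,120+y/3)
print('coupling top',tri(S,s(147,156),D,d(357,104)), onz(S,*s(147,156),.06),onz(D,*d(357,104),.06))
for n,a,b in (('big1',s(89,191),d(284,62)),('big2',s(206,169),d(301,118)),('sleeve',s(175,73),d(482,101))):print(n,tri(S,a,D,b))
K=tri(S,(234.6,184.9),D,(293.7,174.2));print('knob',K)
obs=[(S,s(362,241),(.1,-.16,.102)),(S,s(530,230),(.1,0,.102)),(D,d(335,503),(-.1,.19,.096)),(D,d(50,488),(.1,.19,.096)),(S,s(358,92),(-.08,-.156,.131)),(D,d(341,305),(-.1,0,.102))]
for c,uv,P in obs: print(P,onz(c,*uv,P[2]).round(4))
def tw(q,P): return np.r_[q[0]+np.cos(q[2])*P[0]-np.sin(q[2])*P[1],q[1]+np.sin(q[2])*P[0]+np.cos(q[2])*P[1],P[2]]
f=lambda q:np.concatenate([tw(q,P)[:2]-onz(c,*uv,P[2])[:2] for c,uv,P in obs])
r=least_squares(f,[.6,0,0],loss='soft_l1',f_scale=.005);print(r.x,np.degrees(r.x[2]),f(r.x).reshape(-1,2).round(4))
q=r.x;g=lambda P:(np.array([[np.cos(q[2]),np.sin(q[2])],[-np.sin(q[2]),np.cos(q[2])]])@(np.array(P[:2])-q[:2]))
print('knob in chest',g(K[0])*1000,K[0][2])
print('lid corner tl/tr',tri(S,s(535,28),D,d(120,97)))
for y in (.003,.189):
  for a in (1.15,1.275,1.4):
    P=(.1-.2*np.cos(a),y,.096+.2*np.sin(a)); print(y,a,[(round((p[0]-60)*2.3),round((p[1]-160)*2.3)) for p in [proj(S,tw(q,P))]])
for w in((.427,.0),):pass
print('weights',onz(S,424,215,.066),onz(S,436,240,.066), tri(S,(429.5,170),D,(292,350)),tri(S,(444,196),D,(226,340)))
E
```

```text
coupling top (array([ 0.56100538, -0.37179001,  0.05948688]), np.float64(0.0010077925345069096)) [ 0.56230846 -0.37100034  0.06      ] [ 0.56078762 -0.37184219  0.06      ]
big1 (array([ 0.64612025, -0.39883715,  0.08298616]), np.float64(0.0005307665280682213))
big2 (array([ 0.60628967, -0.29349235,  0.08119811]), np.float64(0.003006712763515045))
sleeve (array([ 0.43295316, -0.37461   ,  0.07940769]), np.float64(0.0037476775646702702))
knob (array([ 0.5340289 , -0.09615054,  0.16910332]), np.float64(0.0008179421034575447))
(0.1, -0.16, 0.102) [ 0.7322 -0.1139  0.102 ]
(0.1, 0, 0.102) [0.7145 0.037  0.102 ]
(-0.1, 0.19, 0.096) [0.481  0.1967 0.096 ]
(0.1, 0.19, 0.096) [0.6698 0.2287 0.096 ]
(-0.08, -0.156, 0.131) [ 0.5421 -0.1426  0.131 ]
(-0.1, 0, 0.102) [0.5125 0.0022 0.102 ]
[0.60808697 0.0238035  0.16170654] 9.265102330621886 [[ 0.0003 -0.0041]
 [-0.0077  0.0029]
 [-0.0022 -0.0015]
 [ 0.0064 -0.0013]
 [ 0.0122 -0.0004]
 [-0.0031  0.0055]]
knob in chest [ -92.40482721 -106.46556707] 0.16910331696363928
lid corner tl/tr (array([0.67040332, 0.04094067, 0.29011922]), np.float64(7.803158782559205e-05))
0.003 1.15 [(523, 12)]
0.003 1.275 [(527, 17)]
0.003 1.4 [(531, 26)]
0.189 1.15 [(730, -5)]
0.189 1.275 [(739, 0)]
0.189 1.4 [(748, 9)]
weights [0.50645375 0.35919424 0.066     ] [0.60093754 0.36766347 0.066     ] (array([0.45001283, 0.37050027, 0.15845533]), np.float64(0.0046016870715405896)) (array([0.55673219, 0.37902545, 0.15799227]), np.float64(0.00024351706603800987))
```

The coupling stands at (0.561,-0.372) and its top triangulates to 59.5 mm, which matches. The chest is roughly at (0.608,0.024), yaw 9°. I'll use one tool yaw of about -170.7° throughout, so tool x is chest -x and tool y is chest y.

```bash
cat >> h.py <<'E'
def to(P,yaw):
    o=ctrl.get_obs();A=R.from_euler('xyz',o['orientation'],degrees=True);B=R.from_euler('xyz',[180,0,yaw],degrees=True)
    print('pos',A.inv().apply(np.array(P)-o['tool_pos']).round(4)*1000,'rot',(A.inv()*B).as_rotvec(degrees=True).round(2))
E
python3 -c "
from h import *
to([.561,-.372,.226],-170.7)"
```

```text
pos [-426.6  154.    -0. ] rot [ 0.07 -0.01  7.82]
```

Emit:
apply_moves(deltas=[{"fingers":60,"delta_pos":[-30,11,0],"angular":[0,0,1]},{"fingers":60,"delta_pos":[-75,27,0],"angular":[0,0,2]},{"fingers":60,"delta_pos":[-120,43,0],"angular":[0,0,3]},{"fingers":60,"delta_pos":[-165,60,0],"angular":[0,0,4]},{"fingers":60,"delta_pos":[-210,76,0],"angular":[0,0,5]},{"fingers":60,"delta_pos":[-255,92,0],"angular":[0,0,6]},{"fingers":60,"delta_pos":[-300,108,0],"angular":[0,0,7]},{"fingers":60,"delta_pos":[-345,124,0],"angular":[0,0,7.8]},{"fingers":60,"delta_pos":[-390,141,0],"angular":[0,0,7.8]},{"fingers":60,"delta_pos":[-426.6,154,0],"angular":[0,0,7.8]}])

```text
clock: 1.15
tool_pos: [0.5628, -0.3703, 0.2263]
orientation: [180.0, -0.0, -170.6]
force: [-0.4, -0.6, -0.9]
opening: 0.0597
gripper_force: 0.0
```

Emit:
apply_moves(deltas=[{"fingers":60,"delta_pos":[0,0,0],"angular":[0,0,0]},{"fingers":60,"delta_pos":[0,0,0],"angular":[0,0,0]},{"fingers":60,"delta_pos":[0,0,0],"angular":[0,0,0]}])

```text
clock: 1.45
tool_pos: [0.5605, -0.3725, 0.2263]
orientation: [180.0, -0.0, -170.7]
force: [-0.4, -0.5, 1.0]
opening: 0.0603
gripper_force: 0.0
```

```bash
python3 - <<'E'
from h import *
o=ctrl.get_obs();c=cam('wrist',o);im=ctrl.snapshot('wrist')[...,::-1].copy();cv2.imwrite('pics/w1.png',im)
print(o['clock'],o['tool_pos'],o['orientation'])
print('expected top',proj(c,[.561,-.372,.06]),'bottom',proj(c,[.561,-.372,0]))
for s,cc in blobs(im,(20,120,40),(34,255,255),100)[0]: print(s,cc)
to([.561,-.372,.026],-170.7)
E
```

```text
1.45 [ 0.56046714 -0.37254732  0.22630354] [ 1.79983299e+02 -3.41216874e-02 -1.70694425e+02]
expected top (np.float64(280.7529666995237), np.float64(195.68074954391474)) bottom (np.float64(280.5652357568893), np.float64(182.38571297080495))
[214, 264, 47, 40, 646] [241.1, 277.9]
[411, 294, 25, 60, 470] [425.2, 326.4]
[125, 321, 22, 33, 283] [133.8, 337.4]
[393, 366, 167, 20, 2578] [486.0, 375.7]
pos [ -1.    0.8 200.5] rot [ 0.01 -0.02 -0.03]
```

View pics/w1.png

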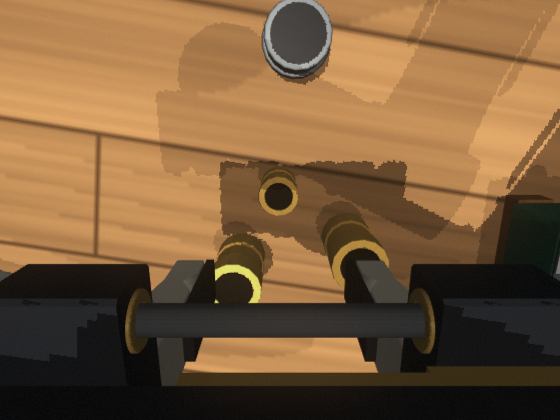

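The target's ring is at (279,196), against a prediction of (281,196), and the larger couplings are clear of the fingers. I'll descend and grip.

Emit:
apply_moves(deltas=[{"fingers":60,"delta_pos":[-1,0,30],"angular":[0,0,0]},{"fingers":60,"delta_pos":[-1,0,70],"angular":[0,0,0]},{"fingers":60,"delta_pos":[-1,0,110],"angular":[0,0,0]},{"fingers":60,"delta_pos":[-1,0,145],"angular":[0,0,0]},{"fingers":60,"delta_pos":[-1,0,175],"angular":[0,0,0]},{"fingers":60,"delta_pos":[-1,0,192],"angular":[0,0,0]},{"fingers":60,"delta_pos":[-1,0,200],"angular":[0,0,0]},{"fingers":60,"delta_pos":[-1,0,200],"angular":[0,0,0]},{"fingers":30,"delta_pos":[-1,0,200],"angular":[0,0,0]},{"fingers":30,"delta_pos":[-1,0,200],"angular":[0,0,0]}])

```text
clock: 2.5
tool_pos: [0.5628, -0.3728, 0.0282]
orientation: [-179.9, 0.1, -170.7]
force: [-0.0, -0.2, -0.5]
opening: 0.0491
gripper_force: 0.0
```

Emit:
apply_moves(deltas=[{"fingers":30,"delta_pos":[0,0,0],"angular":[0,0,0]},{"fingers":30,"delta_pos":[0,0,0],"angular":[0,0,0]},{"fingers":30,"delta_pos":[0,0,0],"angular":[0,0,0]},{"fingers":30,"delta_pos":[0,0,0],"angular":[0,0,0]}])

```text
clock: 2.9
tool_pos: [0.5627, -0.3725, 0.0275]
orientation: [-179.9, 0.1, -170.7]
force: [-0.4, -0.1, 5.7]
opening: 0.0351
gripper_force: 30.0
```

Grip confirmed: opening 35 mm at 30 N. I'll lift above everything and travel over the well.

Emit:
apply_moves(deltas=[{"fingers":30,"delta_pos":[0,0,-15],"angular":[0,0,0]},{"fingers":30,"delta_pos":[0,0,-45],"angular":[0,0,0]},{"fingers":30,"delta_pos":[0,0,-85],"angular":[0,0,0]},{"fingers":30,"delta_pos":[0,0,-130],"angular":[0,0,0]},{"fingers":30,"delta_pos":[0,0,-175],"angular":[0,0,0]},{"fingers":30,"delta_pos":[0,0,-220],"angular":[0,0,0]},{"fingers":30,"delta_pos":[0,0,-255],"angular":[0,0,0]},{"fingers":30,"delta_pos":[0,0,-280],"angular":[0,0,0]},{"fingers":30,"delta_pos":[0,0,-293],"angular":[0,0,0]},{"fingers":30,"delta_pos":[0,0,-293],"angular":[0,0,0]}])

```text
clock: 3.9
tool_pos: [0.5623, -0.3722, 0.3214]
orientation: [-179.9, 0.1, -170.7]
force: [0.9, -1.5, -2.2]
opening: 0.0349
gripper_force: 30.0
```

```bash
python3 - <<'E'
from h import *
o=ctrl.get_obs();print(o['tool_pos'],o['opening'])
t=np.radians(9.3);q=np.array([.608,.0238])
w=lambda x,y:q+np.array([[np.cos(t),-np.sin(t)],[np.sin(t),np.cos(t)]])@[x,y]
P=w(-.05,.100);print(P);to([*P,.32],-170.7);P=w(-.075,-.02);to([*P,.32],-170.7)
E
```

```text
[ 0.56228697 -0.37222432  0.32143622] 0.03492428656296405
[0.54249683 0.11440538]
pos [-59.3 483.4   1. ] rot [-0.07  0.14  0.02]
pos [-34.2 363.4   1.1] rot [-0.07  0.14  0.02]
```

Emit:
apply_moves(deltas=[{"fingers":30,"delta_pos":[-2,20,0],"angular":[0,0,0]},{"fingers":30,"delta_pos":[-6,60,0],"angular":[0,0,0]},{"fingers":30,"delta_pos":[-10,105,0],"angular":[0,0,0]},{"fingers":30,"delta_pos":[-15,150,0],"angular":[0,0,0]},{"fingers":30,"delta_pos":[-20,195,0],"angular":[0,0,0]},{"fingers":30,"delta_pos":[-25,240,0],"angular":[0,0,0]},{"fingers":30,"delta_pos":[-30,285,0],"angular":[0,0,0]},{"fingers":30,"delta_pos":[-33,325,0],"angular":[0,0,0]},{"fingers":30,"delta_pos":[-34,352,0],"angular":[0,0,0]},{"fingers":30,"delta_pos":[-34,363,0],"angular":[0,0,0]}])

```text
clock: 4.9
tool_pos: [0.5352, -0.0058, 0.3177]
orientation: [180.0, -0.2, -170.5]
force: [-0.1, 0.2, -2.3]
opening: 0.0349
gripper_force: 30.0
```

Emit:
apply_moves(deltas=[{"fingers":30,"delta_pos":[0,0,0],"angular":[0,0,0]},{"fingers":30,"delta_pos":[0,0,0],"angular":[0,0,0]}])

```text
clock: 5.1
tool_pos: [0.5363, -0.0086, 0.3186]
orientation: [-180.0, -0.1, -170.6]
force: [-0.4, -0.5, -2.1]
opening: 0.0349
gripper_force: 30.0
```

```bash
python3 - <<'E'
from h import *
o=ctrl.get_obs();c=cam('wrist',o);im=ctrl.snapshot('wrist')[...,::-1].copy()
print(o['clock'],o['tool_pos'].tolist(),o['orientation'].tolist())
cv2.imwrite('pics/w2.png',cv2.resize(im,None,fx=1.42,fy=1.42,interpolation=2))
print([b for b in blobs(im,(0,180,120),(6,255,255))[0]])
E
```

```text
5.1 [0.5362960112896253, -0.00860920841239566, 0.3186424856338276] [-179.9862129937363, -0.09695440459667952, -170.64686181703595]
[([167, 168, 24, 24, 462], [178.8, 179.7])]
```

View pics/w2.png

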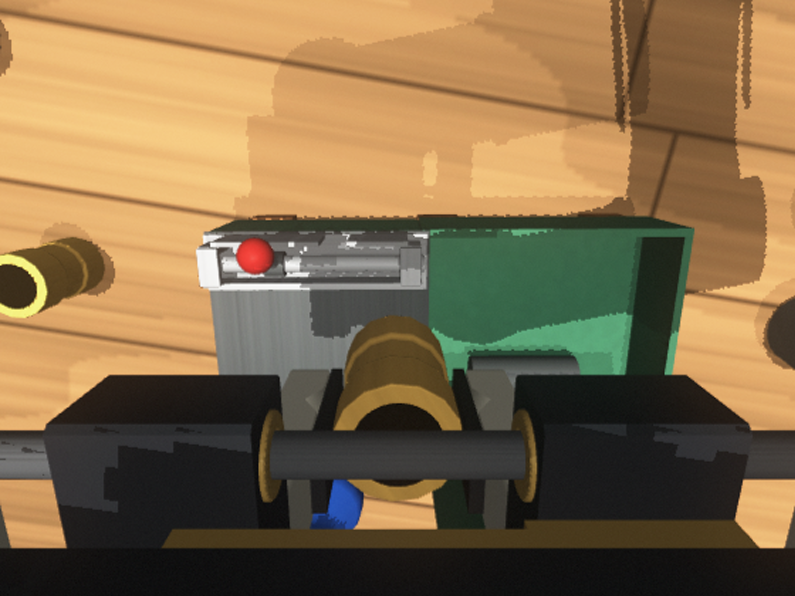

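The wrist view at 1.42x shows the knob at (254,256), the bracket tops centred at (208,267) and (411,267), and the well's front-right outer corner at (692,229). The well is clear and the coupling is still in the grip.

```bash
python3 - <<'E'
from h import *
o=dict(tool_pos=np.array([0.5362960112896253, -0.00860920841239566, 0.3186424856338276]),orientation=[-179.9862129937363, -0.09695440459667952, -170.64686181703595])
c=cam('wrist',o)
g=lambda u,v,z:onz(c,u/1.42,v/1.42,z)
A,B=g(208,267,.131),g(411,267,.131);C=g(692,229,.096);E=g(428,229,.099)
t=np.degrees(np.arctan2(*(B-A)[[1,0]]))-90;print(A,B,C,E,'d',np.linalg.norm(B-A),'yaw',t,np.degrees(np.arctan2(*(C-E)[[1,0]]))-90)
for t in (9.3,10,):
    Rm=R.from_euler('z',t,degrees=True).as_matrix()
    print(t,[(P-Rm@np.array(k))[:2].round(4) for P,k in((A,(-.08,-.149,.131)),(B,(-.08,-.014,.131)),(C,(-.1,.19,.096)),(E,(-.1,0,.099)))])
print('knob',onz(c,178.8,179.7,.166))
E
```

```text
[ 0.555058   -0.13361631  0.131     ] [ 5.32976600e-01 -4.19865865e-04  1.31000000e-01] [0.47988457 0.19585763 0.096     ] [0.51046615 0.00877004 0.099     ] d 0.13501437341189695 yaw 9.412923178012562 9.283540914341742
9.3 [array([0.6099, 0.0264]), array([0.6097, 0.0263]), array([0.6093, 0.0245]), array([0.6092, 0.0249])]
10 [array([0.608, 0.027]), array([0.6093, 0.0273]), array([0.6114, 0.0261]), array([0.6089, 0.0261])]
knob [ 0.53390341 -0.09586317  0.166     ]
```

```bash
cat >> h.py <<'E'
q0=np.array([.6095,.0255]);Y=9.35
def ch(x,y,z,yaw=Y-180):  # chest mm -> tool delta
    t=np.radians(Y);to([*(q0+np.array([[np.cos(t),-np.sin(t)],[np.sin(t),np.cos(t)]])@[x/1000,y/1000]),z/1000],yaw)
def tcp():
    t=np.radians(Y);o=ctrl.get_obs();d=o['tool_pos'][:2]-q0
    print('t',o['clock'],'chest',(np.array([[np.cos(t),np.sin(t)],[-np.sin(t),np.cos(t)]])@d*1000).round(1),(o['tool_pos'][2]*1000).round(1))
E
python3 -c "
from h import *
tcp();ch(-43,108,318)"
```

```text
t 5.15 chest [-77.7 -22.2] 318.8
pos [-34.6 130.3   0.7] rot [-0.01 -0.08 -0.05]
```

Emit:
apply_moves(deltas=[{"fingers":30,"delta_pos":[-6,25,0],"angular":[0,0,0]},{"fingers":30,"delta_pos":[-18,65,0],"angular":[0,0,0]},{"fingers":30,"delta_pos":[-29,105,0],"angular":[0,0,0]},{"fingers":30,"delta_pos":[-34,125,5],"angular":[0,0,0]},{"fingers":30,"delta_pos":[-34.6,130.3,30],"angular":[0,0,0]},{"fingers":30,"delta_pos":[-34.6,130.3,70],"angular":[0,0,0]},{"fingers":30,"delta_pos":[-34.6,130.3,115],"angular":[0,0,0]},{"fingers":30,"delta_pos":[-34.6,130.3,160],"angular":[0,0,0]},{"fingers":30,"delta_pos":[-34.6,130.3,200],"angular":[0,0,0]},{"fingers":30,"delta_pos":[-34.6,130.3,225],"angular":[0,0,0]}])

```text
clock: 6.15
tool_pos: [0.5485, 0.1235, 0.0911]
orientation: [-179.9, -0.2, -170.8]
force: [-0.9, 0.0, -2.2]
opening: 0.0351
gripper_force: 30.0
```

Emit:
apply_moves(deltas=[{"fingers":30,"delta_pos":[0,0,12],"angular":[0,0,0]},{"fingers":30,"delta_pos":[0,0,20],"angular":[0,0,0]},{"fingers":30,"delta_pos":[0,0,24],"angular":[0,0,0]},{"fingers":30,"delta_pos":[0,0,24],"angular":[0,0,0]},{"fingers":30,"delta_pos":[0,0,24],"angular":[0,0,0]}])

```text
clock: 6.65
tool_pos: [0.5506, 0.1261, 0.0717]
orientation: [180.0, 0.1, -170.7]
force: [0.0, -0.4, -2.0]
opening: 0.0351
gripper_force: 30.0
```

```bash
python3 -c "
from h import *
tcp();ch(-43,108,58);print(ctrl.get_obs()['force'])"
```

```text
t 6.65 chest [-41.8 108.8] 71.7
pos [ 1.2 -0.8 13.7] rot [ 0.04  0.11 -0.02]
[ 0.02754313 -0.37901978 -2.04363938]
```

Emit:
apply_moves(deltas=[{"fingers":30,"delta_pos":[0,0,5],"angular":[0,0,0]},{"fingers":30,"delta_pos":[0,0,9],"angular":[0,0,0]},{"fingers":30,"delta_pos":[0,0,11],"angular":[0,0,0]},{"fingers":30,"delta_pos":[0,0,12.5],"angular":[0,0,0]},{"fingers":30,"delta_pos":[0,0,12.5],"angular":[0,0,0]},{"fingers":30,"delta_pos":[0,0,12.5],"angular":[0,0,0]}])

```text
clock: 7.25
tool_pos: [0.5499, 0.1258, 0.058]
orientation: [-180.0, -0.0, -170.7]
force: [-0.6, 0.3, -2.3]
opening: 0.0352
gripper_force: 30.0
```

Emit:
apply_moves(deltas=[{"fingers":30,"delta_pos":[0,0,0.7],"angular":[0,0,0]},{"fingers":30,"delta_pos":[0,0,1.2],"angular":[0,0,0]},{"fingers":30,"delta_pos":[0,0,1.2],"angular":[0,0,0]}])

```text
clock: 7.55
tool_pos: [0.5503, 0.1258, 0.0575]
orientation: [180.0, 0.1, -170.7]
force: [-1.0, -0.4, 2.7]
opening: 0.0351
gripper_force: 30.0
```

Contact: the force changed from -2.3 to +2.7 N at the expected height. I'll release gently and retreat.

Emit:
apply_moves(deltas=[{"fingers":38,"delta_pos":[0,0,0],"angular":[0,0,0]},{"fingers":44,"delta_pos":[0,0,0],"angular":[0,0,0]},{"fingers":55,"delta_pos":[0,0,0],"angular":[0,0,0]},{"fingers":60,"delta_pos":[0,0,0],"angular":[0,0,0]},{"fingers":60,"delta_pos":[0,0,-10],"angular":[0,0,0]},{"fingers":60,"delta_pos":[0,0,-30],"angular":[0,0,0]},{"fingers":60,"delta_pos":[0,0,-60],"angular":[0,0,0]},{"fingers":60,"delta_pos":[0,0,-100],"angular":[0,0,0]},{"fingers":60,"delta_pos":[0,0,-145],"angular":[0,0,0]},{"fingers":60,"delta_pos":[0,0,-190],"angular":[0,0,0]}])

```text
clock: 8.55
tool_pos: [0.5495, 0.1255, 0.2494]
orientation: [180.0, 0.0, -170.7]
force: [1.7, 1.3, 0.4]
opening: 0.0595
gripper_force: 0.0
```

Emit:
apply_moves(deltas=[{"fingers":0,"delta_pos":[0,0,-45],"angular":[0,0,0]},{"fingers":0,"delta_pos":[0,0,-90],"angular":[0,0,0]},{"fingers":0,"delta_pos":[0,0,-120],"angular":[0,0,0]},{"fingers":0,"delta_pos":[0,0,-120],"angular":[0,0,0]}])

```text
clock: 8.95
tool_pos: [0.5513, 0.1259, 0.373]
orientation: [179.9, 0.5, -170.7]
force: [0.2, -0.6, 0.5]
opening: 0.0337
gripper_force: 0.0
```

```bash
python3 - <<'E'
from h import *
tcp();o=ctrl.get_obs();print(o['joint_pos'])
a=ctrl.snapshot('scene')[...,::-1][120:300,190:410];b=ctrl.snapshot('side')[...,::-1][120:320,180:370]
w=ctrl.snapshot('wrist')[...,::-1]
r=lambda i:cv2.resize(i,(int(i.shape[1]*300/i.shape[0]),300),interpolation=2)
top=np.hstack([r(a),r(b)]);cv2.imwrite('pics/m1.png',np.vstack([top,np.hstack([r(w),np.zeros((300,max(0,top.shape[1]-400),3),np.uint8)])[:, :top.shape[1]]]));print(top.shape)
E
```

```text
t 8.95 chest [-41.2 108.5] 373.0
[ 3.27601166e+01  6.39377805e+00  7.04292680e-01  9.76363919e-02
 -8.38030884e+01 -1.13440507e+02]
(300, 651, 3)
```

View pics/m1.png

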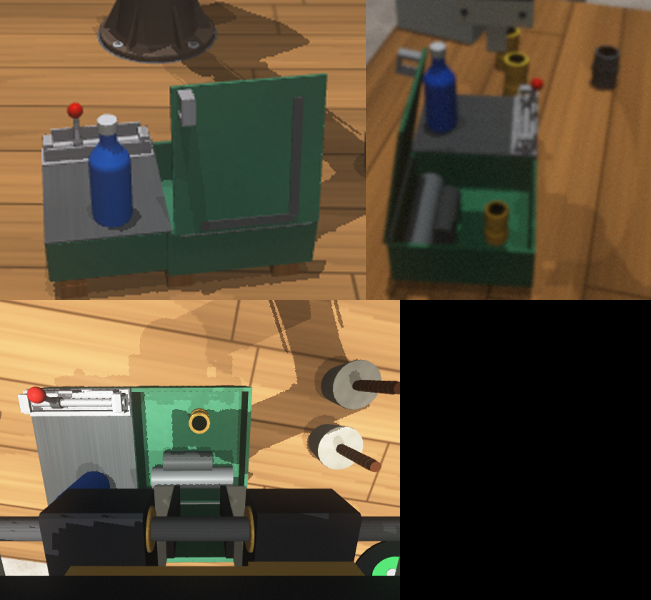

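The coupling stands upright on the well floor (wrist view, (199,422)), the bottle hasn't moved, and the lid is at about 1.33 rad. Next, with the fingers shut, I'll go behind the lid and push it closed along its arc.

Emit:
apply_moves(deltas=[{"fingers":0,"delta_pos":[-20,0.5,0],"angular":[0,0,0]},{"fingers":0,"delta_pos":[-60,1,0],"angular":[0,0,0]},{"fingers":0,"delta_pos":[-105,1.5,0],"angular":[0,0,0]},{"fingers":0,"delta_pos":[-137,1.5,0],"angular":[0,0,0]},{"fingers":0,"delta_pos":[-150,1.5,0],"angular":[0,0,0]},{"fingers":0,"delta_pos":[-150,1.5,15],"angular":[0,0,0]},{"fingers":0,"delta_pos":[-150,1.5,50],"angular":[0,0,0]},{"fingers":0,"delta_pos":[-150,1.5,85],"angular":[0,0,0]},{"fingers":0,"delta_pos":[-150,1.5,108],"angular":[0,0,0]},{"fingers":0,"delta_pos":[-150,1.5,115],"angular":[0,0,0]}])

```text
clock: 10.1
tool_pos: [0.6955, 0.1509, 0.2468]
orientation: [-179.9, -0.4, -170.7]
force: [0.4, -0.6, -0.3]
opening: -0.0001
gripper_force: 0.0
```

```bash
python3 - <<'E'
from h import *
tcp();o=ctrl.get_obs();print(o['orientation'],o['force'],o['opening']);ch(108,110,258)
a=np.linspace(1.4,0,25)
for k in a: print(round(k,2),(110-165*np.cos(k)+6*np.sin(k)).round(0),(96+165*np.sin(k)+6*np.cos(k)).round(0))
E
```

```text
t 10.1 chest [105.3 109.7] 246.8
[-179.91477278   -0.43727733 -170.69425406] [ 0.40047316 -0.63545933 -0.33618541] -0.00013619827973677533
pos [ -2.7   0.3 -11.2] rot [-0.09 -0.44 -0.04]
1.4 88.0 260.0
1.34 78.0 258.0
1.28 69.0 256.0
1.22 60.0 253.0
1.17 51.0 250.0
1.11 42.0 246.0
1.05 33.0 242.0
0.99 25.0 237.0
0.93 17.0 232.0
0.88 9.0 226.0
0.82 1.0 220.0
0.76 -6.0 214.0
0.7 -12.0 207.0
0.64 -19.0 200.0
0.58 -24.0 192.0
0.52 -30.0 184.0
0.47 -35.0 176.0
0.41 -39.0 167.0
0.35 -43.0 158.0
0.29 -46.0 149.0
0.23 -49.0 140.0
0.18 -51.0 131.0
0.12 -53.0 121.0
0.06 -54.0 112.0
0.0 -55.0 102.0
```

Emit:
apply_moves(deltas=[{"fingers":0,"delta_pos":[10,0,-6],"angular":[0,0,0]},{"fingers":0,"delta_pos":[20,0,-8],"angular":[0,0,0]},{"fingers":0,"delta_pos":[30,0,-6],"angular":[0,0,0]},{"fingers":0,"delta_pos":[39,0,-4],"angular":[0,0,0]},{"fingers":0,"delta_pos":[48,0,-1],"angular":[0,0,0]},{"fingers":0,"delta_pos":[57,0,2],"angular":[0,0,0]},{"fingers":0,"delta_pos":[66,0,6],"angular":[0,0,0]},{"fingers":0,"delta_pos":[75,0,10],"angular":[0,0,0]},{"fingers":0,"delta_pos":[83,0,15],"angular":[0,0,0]},{"fingers":0,"delta_pos":[91,0,20],"angular":[0,0,0]}])

```text
clock: 11.1
tool_pos: [0.6068, 0.1366, 0.2311]
orientation: [-180.0, -0.0, -170.7]
force: [1.4, 0.9, 3.4]
opening: 0.0005
gripper_force: 1.7
```

```bash
python3 - <<'E'
from h import *
tcp();o=ctrl.get_obs();print(o['orientation'],o['force']);ch(9,110,226)
im=ctrl.snapshot('scene')[...,::-1][120:300,190:410];cv2.imwrite('pics/s2.png',cv2.resize(im,None,fx=2.5,fy=2.5,interpolation=2))
E
```

```text
t 11.1 chest [ 15.4 110. ] 231.1
[-1.7998922e+02 -4.9435514e-02 -1.7068053e+02] [1.41058181 0.86694187 3.39256452]
pos [ 6.4 -0.   5.1] rot [-0.01 -0.05 -0.03]
```

View pics/s2.png

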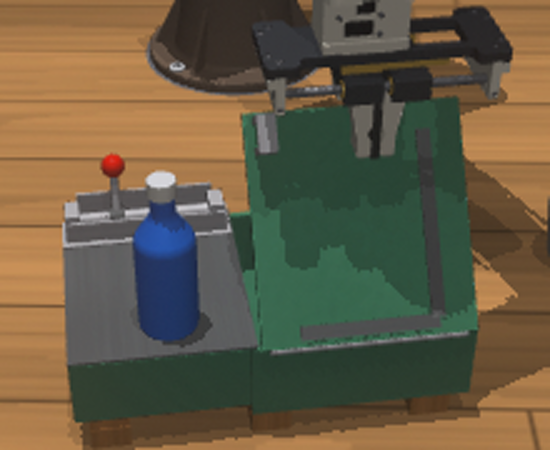

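The lid follows the fingertips (now about 0.95 rad at 3.4 N) and the gripper body is clear of the staple at (265,135). I'll continue the arc.

Emit:
apply_moves(deltas=[{"fingers":0,"delta_pos":[8,0,6],"angular":[0,0,0]},{"fingers":0,"delta_pos":[16,0,12],"angular":[0,0,0]},{"fingers":0,"delta_pos":[23,0,18],"angular":[0,0,0]},{"fingers":0,"delta_pos":[29,0,25],"angular":[0,0,0]},{"fingers":0,"delta_pos":[36,0,32],"angular":[0,0,0]},{"fingers":0,"delta_pos":[41,0,40],"angular":[0,0,0]},{"fingers":0,"delta_pos":[47,0,48],"angular":[0,0,0]},{"fingers":0,"delta_pos":[52,0,56],"angular":[0,0,0]},{"fingers":0,"delta_pos":[56,0,65],"angular":[0,0,0]},{"fingers":0,"delta_pos":[60,0,74],"angular":[0,0,0]}])

```text
clock: 12.15
tool_pos: [0.5478, 0.1268, 0.157]
orientation: [-180.0, -0.1, -170.7]
force: [0.6, -0.8, 2.6]
opening: 0.0006
gripper_force: 1.1
```

Emit:
apply_moves(deltas=[{"fingers":0,"delta_pos":[3,0,9],"angular":[0,0,0]},{"fingers":0,"delta_pos":[6,0,18],"angular":[0,0,0]},{"fingers":0,"delta_pos":[8,0,27],"angular":[0,0,0]},{"fingers":0,"delta_pos":[10,0,36],"angular":[0,0,0]},{"fingers":0,"delta_pos":[11,0,44],"angular":[0,0,0]},{"fingers":0,"delta_pos":[12,0,50],"angular":[0,0,0]},{"fingers":0,"delta_pos":[12,0,54],"angular":[0,0,0]},{"fingers":0,"delta_pos":[12,0,54],"angular":[0,0,0]}])

```text
clock: 12.95
tool_pos: [0.5365, 0.1251, 0.1031]
orientation: [-180.0, -0.1, -170.7]
force: [-0.0, 0.5, -0.4]
opening: 0.0006
gripper_force: 0.0
```

```bash
python3 - <<'E'
from h import *
tcp();o=ctrl.get_obs();print(o['orientation'],o['force']);ch(-55,110,102)
E
```

```text
t 12.95 chest [-55.9 110.1] 103.1
[-1.79992874e+02 -5.47932671e-02 -1.70691324e+02] [-0.04877158  0.47429764 -0.4364897 ]
pos [-0.9 -0.1  1.1] rot [-0.01 -0.05 -0.04]
```

Emit:
apply_moves(deltas=[{"fingers":0,"delta_pos":[0,0,1],"angular":[0,0,0]},{"fingers":0,"delta_pos":[0,0,2],"angular":[0,0,0]},{"fingers":0,"delta_pos":[0,0,3],"angular":[0,0,0]},{"fingers":0,"delta_pos":[0,0,3],"angular":[0,0,0]}])

```text
clock: 13.35
tool_pos: [0.5369, 0.1253, 0.1022]
orientation: [180.0, 0.1, -170.7]
force: [-3.3, -0.1, 11.8]
opening: 0.0006
gripper_force: 5.6
```

The lid is shut: the fingers stop at z = 102 mm and press with 12 N. Now I'll rise and go above the knob.

```bash
python3 - <<'E'
from h import *
S=cam('scene');t=np.radians(Y);Rm=np.array([[np.cos(t),np.sin(t)],[-np.sin(t),np.cos(t)]])
for u,v,z in((257,249,.102),(254,193.5,.252)):print('bottle',Rm@(onz(S,u,v,z)[:2]-q0)*1000)
tcp();ch(-94,-107,260)
E
```

```text
bottle [ 60.85599593 -71.91393449]
bottle [ 68.34769258 -71.5746105 ]
t 13.35 chest [-55.4 110.2] 102.2
pos [  38.4 -217.2 -157.8] rot [ 0.01  0.05 -0.01]
```

Emit:
apply_moves(deltas=[{"fingers":0,"delta_pos":[0,0,-20],"angular":[0,0,0]},{"fingers":0,"delta_pos":[0,0,-60],"angular":[0,0,0]},{"fingers":0,"delta_pos":[0,0,-105],"angular":[0,0,0]},{"fingers":0,"delta_pos":[5,-20,-140],"angular":[0,0,0]},{"fingers":48,"delta_pos":[12,-60,-160],"angular":[0,0,0]},{"fingers":48,"delta_pos":[20,-105,-160],"angular":[0,0,0]},{"fingers":48,"delta_pos":[28,-150,-160],"angular":[0,0,0]},{"fingers":48,"delta_pos":[34,-190,-160],"angular":[0,0,0]},{"fingers":48,"delta_pos":[38,-212,-160],"angular":[0,0,0]},{"fingers":48,"delta_pos":[38.4,-217,-160],"angular":[0,0,0]}])

```text
clock: 14.35
tool_pos: [0.5337, -0.0974, 0.261]
orientation: [-180.0, 0.0, -170.8]
force: [0.2, -0.2, -0.3]
opening: 0.0428
gripper_force: 0.0
```

Emit:
apply_moves(deltas=[{"fingers":48,"delta_pos":[0,0,0],"angular":[0,0,0]},{"fingers":48,"delta_pos":[0,0,0],"angular":[0,0,0]},{"fingers":48,"delta_pos":[0,0,0],"angular":[0,0,0]}])

```text
clock: 14.65
tool_pos: [0.5341, -0.0942, 0.2609]
orientation: [180.0, 0.0, -170.6]
force: [-0.2, 0.1, -0.9]
opening: 0.0482
gripper_force: 0.0
```

```bash
python3 - <<'E'
from h import *
tcp();o=ctrl.get_obs();c=cam('wrist',o);im=ctrl.snapshot('wrist')[...,::-1].copy()
cv2.imwrite('pics/w3.png',im)
t=np.radians(Y);Rm=np.array([[np.cos(t),np.sin(t)],[-np.sin(t),np.cos(t)]])
for s,cc in blobs(im,(0,150,90),(8,255,255),50)[0]:print(s,cc,Rm@(onz(c,*cc,.166)[:2]-q0)*1000)
ch(-94,-107.5,147)
E
```

```text
t 14.65 chest [ -93.8 -105.9] 260.9
[265, 204, 29, 29, 638] [279.2, 218.1] [ -93.82185138 -106.80073524]
pos [  0.2  -1.6 113.9] rot [0.01 0.01 0.05]
```

View pics/w3.png

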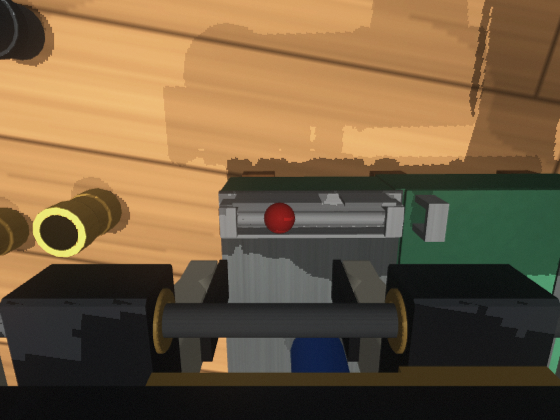

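The lid is shut, with the staple at (432,220) in line with the rod, and the knob at (279,218), chest (-93.8, -106.8). I'll descend and pinch it.

Emit:
apply_moves(deltas=[{"fingers":48,"delta_pos":[0,-1,25],"angular":[0,0,0]},{"fingers":48,"delta_pos":[0,-1,55],"angular":[0,0,0]},{"fingers":48,"delta_pos":[0,-1,85],"angular":[0,0,0]},{"fingers":48,"delta_pos":[0,-1,105],"angular":[0,0,0]},{"fingers":48,"delta_pos":[0,-1,114],"angular":[0,0,0]},{"fingers":48,"delta_pos":[0,-1,114],"angular":[0,0,0]},{"fingers":15,"delta_pos":[0,-1,114],"angular":[0,0,0]},{"fingers":15,"delta_pos":[0,-1,114],"angular":[0,0,0]},{"fingers":15,"delta_pos":[0,-1,114],"angular":[0,0,0]},{"fingers":15,"delta_pos":[0,-1,114],"angular":[0,0,0]}])

```text
clock: 15.7
tool_pos: [0.5346, -0.0961, 0.1476]
orientation: [180.0, 0.1, -170.7]
force: [-0.4, 2.1, 1.2]
opening: 0.0217
gripper_force: 1.6
```

Emit:
apply_moves(deltas=[{"fingers":15,"delta_pos":[0,0,0],"angular":[0,0,0]},{"fingers":15,"delta_pos":[0,0,0],"angular":[0,0,0]},{"fingers":15,"delta_pos":[0,0,0],"angular":[0,0,0]}])

```text
clock: 16.0
tool_pos: [0.5346, -0.0962, 0.1476]
orientation: [-180.0, 0.1, -170.7]
force: [-0.9, 1.7, 5.8]
opening: 0.0201
gripper_force: 30.0
```

```bash
python3 -c "
from h import *
tcp();ch(-94,-63,147)"
```

```text
t 16.0 chest [ -93.7 -107.9] 147.6
pos [ 0.4 44.9  0.6] rot [-0.01  0.07 -0.02]
```

Emit:
apply_moves(deltas=[{"fingers":15,"delta_pos":[0,4,0],"angular":[0,0,0]},{"fingers":15,"delta_pos":[0,10,0],"angular":[0,0,0]},{"fingers":15,"delta_pos":[0,16,0],"angular":[0,0,0]},{"fingers":15,"delta_pos":[0,22,0],"angular":[0,0,0]},{"fingers":15,"delta_pos":[0,28,0],"angular":[0,0,0]},{"fingers":15,"delta_pos":[0,34,0],"angular":[0,0,0]},{"fingers":15,"delta_pos":[0,39,0],"angular":[0,0,0]},{"fingers":15,"delta_pos":[0,43,0],"angular":[0,0,0]},{"fingers":15,"delta_pos":[0,45,0],"angular":[0,0,0]},{"fingers":15,"delta_pos":[0,46,0],"angular":[0,0,0]}])

```text
clock: 17.0
tool_pos: [0.527, -0.0512, 0.1476]
orientation: [-179.9, 0.0, -170.7]
force: [-0.4, -2.6, 6.2]
opening: 0.0204
gripper_force: 30.0
```

Emit:
apply_moves(deltas=[{"fingers":15,"delta_pos":[0,0,0],"angular":[0,0,0]},{"fingers":15,"delta_pos":[0,0,0],"angular":[0,0,0]},{"fingers":15,"delta_pos":[0,0,0],"angular":[0,0,0]}])

```text
clock: 17.3
tool_pos: [0.527, -0.0511, 0.1475]
orientation: [-180.0, 0.0, -170.7]
force: [-1.3, -1.4, 5.5]
opening: 0.0203
gripper_force: 30.0
```

```bash
python3 - <<'E'
from h import *
tcp();o=ctrl.get_obs();print(o['force'],o['opening'])
t0=np.arcsin(14/50)
for t in np.linspace(t0,1.6,13)[1:]:print(round(t,2),'tool dx',(50*np.sin(t)-14).round(1),'dz',(50*np.cos(t0)-50*np.cos(t)).round(1))
E
```

```text
t 17.3 chest [-93.8 -62.2] 147.5
[-1.31882725 -1.39831906  5.45699749] 0.020279148945296033
0.39 tool dx 5.2 dz 1.8
0.5 tool dx 10.1 dz 4.2
0.61 tool dx 14.8 dz 7.1
0.72 tool dx 19.1 dz 10.5
0.83 tool dx 23.0 dz 14.3
0.94 tool dx 26.4 dz 18.6
1.05 tool dx 29.4 dz 23.2
1.16 tool dx 31.9 dz 28.1
1.27 tool dx 33.8 dz 33.2
1.38 tool dx 35.1 dz 38.5
1.49 tool dx 35.8 dz 44.0
1.6 tool dx 36.0 dz 49.5
```

Emit:
apply_moves(deltas=[{"fingers":15,"delta_pos":[0,1,0],"angular":[0,0,0]},{"fingers":15,"delta_pos":[0,2,0],"angular":[0,0,0]},{"fingers":15,"delta_pos":[0,2.5,0],"angular":[0,0,0]},{"fingers":15,"delta_pos":[0,2.5,0],"angular":[0,0,0]}])

```text
clock: 17.7
tool_pos: [0.5267, -0.0504, 0.1476]
orientation: [-179.8, 0.0, -170.7]
force: [2.0, -12.1, 3.7]
opening: 0.0203
gripper_force: 30.0
```

The bolt is at its stop (12 N). I'll ease off and swing the handle down through the notch.

Emit:
apply_moves(deltas=[{"fingers":15,"delta_pos":[0,-2,0],"angular":[0,0,0]},{"fingers":15,"delta_pos":[2.5,-2,0.8],"angular":[0,0,0]},{"fingers":15,"delta_pos":[5.2,-2,1.8],"angular":[0,0,0]},{"fingers":15,"delta_pos":[10.1,-2,4.2],"angular":[0,0,0]},{"fingers":15,"delta_pos":[14.8,-2,7.1],"angular":[0,0,0]},{"fingers":15,"delta_pos":[19.1,-2,10.5],"angular":[0,0,0]},{"fingers":15,"delta_pos":[23,-2,14.3],"angular":[0,0,0]},{"fingers":15,"delta_pos":[26.4,-2,18.6],"angular":[0,0,0]}])

```text
clock: 18.5
tool_pos: [0.5003, -0.0552, 0.1282]
orientation: [-180.0, 0.0, -170.7]
force: [2.1, -4.7, 3.1]
opening: 0.0201
gripper_force: 30.0
```

```bash
python3 -c "
from h import *
tcp();o=ctrl.get_obs();print(o['force'],o['opening'],o['moment'])"
```

```text
t 18.5 chest [-120.9  -61.9] 128.2
[ 2.10742614 -4.74528326  3.12170031] 0.02012560507294557 [-1.79001925 -0.74174557  0.04473857]
```

Emit:
apply_moves(deltas=[{"fingers":15,"delta_pos":[3,0,4.6],"angular":[0,0,0]},{"fingers":15,"delta_pos":[5.5,0,9.5],"angular":[0,0,0]},{"fingers":15,"delta_pos":[7.4,0,14.6],"angular":[0,0,0]},{"fingers":15,"delta_pos":[8.7,0,19.9],"angular":[0,0,0]},{"fingers":15,"delta_pos":[9.4,0,25.4],"angular":[0,0,0]},{"fingers":15,"delta_pos":[9.6,0,30.5],"angular":[0,0,0]},{"fingers":15,"delta_pos":[9.6,0,31.5],"angular":[0,0,0]},{"fingers":15,"delta_pos":[9.6,0,31.5],"angular":[0,0,0]}])

```text
clock: 19.3
tool_pos: [0.4893, -0.0571, 0.0958]
orientation: [-180.0, -0.2, -170.7]
force: [0.4, -6.0, 1.4]
opening: 0.0201
gripper_force: 30.0
```

```bash
python3 -c "
from h import *
tcp();o=ctrl.get_obs();print(o['force'],o['opening'],o['moment'])"
```

```text
t 19.3 chest [-132.   -61.9] 95.8
[ 0.42057649 -5.96404543  1.41110873] 0.020116630789436304 [-2.0702346  -0.1007725  -0.01537819]
```

Emit:
apply_moves(deltas=[{"fingers":15,"delta_pos":[0,0,1.5],"angular":[0,0,0]},{"fingers":15,"delta_pos":[0,0,1.5],"angular":[0,0,0]},{"fingers":15,"delta_pos":[0,0,1.5],"angular":[0,0,0]}])

```text
clock: 19.6
tool_pos: [0.4894, -0.0571, 0.0944]
orientation: [-180.0, -0.2, -170.7]
force: [-0.3, -6.3, 1.1]
opening: 0.0201
gripper_force: 30.0
```

Emit:
apply_moves(deltas=[{"fingers":26,"delta_pos":[0,0,0],"angular":[0,0,0]},{"fingers":44,"delta_pos":[0,0,0],"angular":[0,0,0]},{"fingers":44,"delta_pos":[0,0,0],"angular":[0,0,0]},{"fingers":44,"delta_pos":[0,0,0],"angular":[0,0,0]},{"fingers":44,"delta_pos":[0,0,-15],"angular":[0,0,0]},{"fingers":44,"delta_pos":[0,0,-45],"angular":[0,0,0]},{"fingers":44,"delta_pos":[0,0,-85],"angular":[0,0,0]},{"fingers":44,"delta_pos":[0,0,-125],"angular":[0,0,0]},{"fingers":44,"delta_pos":[0,0,-160],"angular":[0,0,0]},{"fingers":44,"delta_pos":[0,0,-165],"angular":[0,0,0]}])

```text
clock: 20.6
tool_pos: [0.4932, -0.0559, 0.265]
orientation: [-180.0, 0.4, -170.6]
force: [0.2, 0.2, -1.0]
opening: 0.0439
gripper_force: 0.0
```

```bash
python3 - <<'E'
from h import *
tcp();o=ctrl.get_obs();c=cam('wrist',o);im=ctrl.snapshot('wrist')[...,::-1].copy()
t=np.radians(Y);Rm=np.array([[np.cos(t),np.sin(t)],[-np.sin(t),np.cos(t)]])
for s,cc in blobs(im,(0,150,90),(8,255,255),50)[0]:print(s,cc,Rm@(onz(c,*cc,.118)[:2]-q0)*1000)
b=ctrl.snapshot('side')[...,::-1].copy();D=cam('side')
sb=[x for x in blobs(b[:,200:400],(0,150,90),(8,255,255),10)[0]];print(sb)
for s,cc in sb:print(Rm@(onz(D,cc[0]+200,cc[1],.118)[:2]-q0)*1000)
r=lambda i:cv2.resize(i,(int(i.shape[1]*400/i.shape[0]),400),interpolation=2)
m=np.hstack([r(im[120:330,150:450]),r(b[130:320,190:300])]);print(m.shape);cv2.imwrite('pics/m3.png',m[:,:800])
E
```

```text
t 20.6 chest [-128.   -61.4] 265.0
[266, 185, 26, 25, 517] [278.5, 197.2] [-129.48277183  -63.01705323]
[([103, 199, 8, 5, 21], [106.7, 201.0])]
[-129.80751513  -69.42467097]
(400, 802, 3)
```

View pics/m3.png

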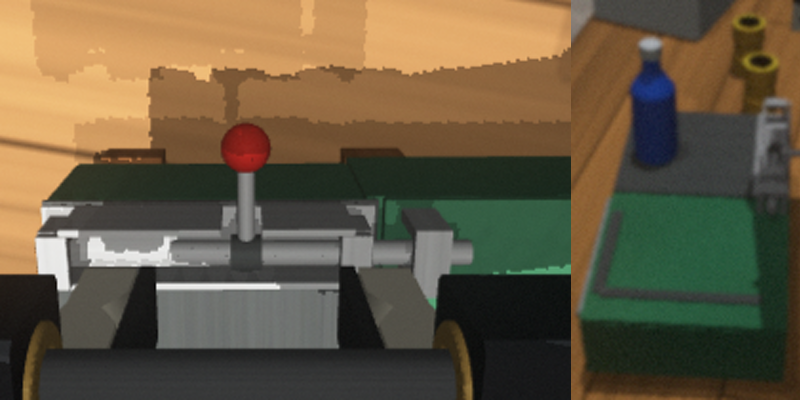

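The knob is now at (245,148) in the crop, chest (-129.5, -63), and the rod passes through the staple. To be sure the handle is fully down, I'll press the knob lightly with closed fingertips until it meets its stop.

Emit:
apply_moves(deltas=[{"fingers":0,"delta_pos":[0,-1,10],"angular":[0,0,0]},{"fingers":0,"delta_pos":[0,-1,40],"angular":[0,0,0]},{"fingers":0,"delta_pos":[0,-1,75],"angular":[0,0,0]},{"fingers":0,"delta_pos":[0,-1,100],"angular":[0,0,0]},{"fingers":0,"delta_pos":[0,-1,115],"angular":[0,0,0]},{"fingers":0,"delta_pos":[0,-1,122],"angular":[0,0,0]},{"fingers":0,"delta_pos":[0,-1,122],"angular":[0,0,0]},{"fingers":0,"delta_pos":[0,-1,122],"angular":[0,0,0]}])

```text
clock: 21.5
tool_pos: [0.4913, -0.0572, 0.1382]
orientation: [-180.0, -0.0, -170.7]
force: [-0.6, 1.2, -0.1]
opening: 0.0005
gripper_force: 0.0
```

```bash
python3 -c "
from h import *
tcp();ch(-130,-63,126);print(ctrl.get_obs()['force'])"
```

```text
t 21.5 chest [-130.   -62.4] 138.2
pos [-0.  -0.6 12.2] rot [-0.01 -0.03 -0.02]
[-0.58066935  1.15474168 -0.14362067]
```

Emit:
apply_moves(deltas=[{"fingers":0,"delta_pos":[0,0,4],"angular":[0,0,0]},{"fingers":0,"delta_pos":[0,0,8],"angular":[0,0,0]},{"fingers":0,"delta_pos":[0,0,10],"angular":[0,0,0]},{"fingers":0,"delta_pos":[0,0,11],"angular":[0,0,0]},{"fingers":0,"delta_pos":[0,0,11],"angular":[0,0,0]}])

```text
clock: 22.0
tool_pos: [0.4912, -0.0572, 0.1273]
orientation: [180.0, -0.0, -170.7]
force: [-0.8, 0.2, 0.4]
opening: 0.0009
gripper_force: 0.1
```

Emit:
apply_moves(deltas=[{"fingers":0,"delta_pos":[0,0,1],"angular":[0,0,0]},{"fingers":0,"delta_pos":[0,0,2],"angular":[0,0,0]},{"fingers":0,"delta_pos":[0,0,2],"angular":[0,0,0]}])

```text
clock: 22.3
tool_pos: [0.4914, -0.0573, 0.1259]
orientation: [-180.0, 0.0, -170.7]
force: [-2.3, 0.5, 7.7]
opening: 0.0002
gripper_force: 3.9
```

The knob stops at its lower limit: its top is at 126 mm and it holds 7.7 N. I'll retreat.

Emit:
apply_moves(deltas=[{"fingers":0,"delta_pos":[0,0,-15],"angular":[0,0,0]},{"fingers":0,"delta_pos":[0,0,-50],"angular":[0,0,0]},{"fingers":0,"delta_pos":[0,0,-95],"angular":[0,0,0]},{"fingers":0,"delta_pos":[0,0,-130],"angular":[0,0,0]},{"fingers":0,"delta_pos":[0,0,-150],"angular":[0,0,0]},{"fingers":0,"delta_pos":[0,0,-150],"angular":[0,0,0]},{"fingers":0,"delta_pos":[0,0,-150],"angular":[0,0,0]},{"fingers":0,"delta_pos":[0,0,-150],"angular":[0,0,0]}])

```text
clock: 23.1
tool_pos: [0.4907, -0.0572, 0.2742]
orientation: [180.0, -0.1, -170.7]
force: [-0.0, -0.2, 0.1]
opening: 0.0002
gripper_force: 0.0
```

```bash
python3 - <<'E'
from h import *
o=ctrl.get_obs();c=cam('wrist',o);im=ctrl.snapshot('wrist')[...,::-1].copy()
t=np.radians(Y);Rm=np.array([[np.cos(t),np.sin(t)],[-np.sin(t),np.cos(t)]])
for s,cc in blobs(im,(0,150,90),(8,255,255),50)[0]:print(cc,Rm@(onz(c,*cc,.116)[:2]-q0)*1000)
a=cv2.imread('pics/scene0.png');b=ctrl.snapshot('scene')[...,::-1].copy()
for n,(x0,y0,x1,y1) in dict(sleeve=(120,180,152,225),brass=(80,220,170,280),weights=(400,160,460,260),bottle=(240,185,275,258)).items():
    print(n,np.abs(a[y0:y1,x0:x1].astype(int)-b[y0:y1,x0:x1]).mean().round(1))
print(ctrl.get_obs()['clock'],ctrl.get_obs()['force']);print(ctrl.close_job())
E
```

```text
[279.6, 198.2] [-129.88054866  -62.86168231]
sleeve 11.0
brass 10.2
weights 7.4
bottle 9.1
23.2 [-0.288308   -0.37585203 -0.09221887]
the job is handed in; nothing more can be done
None
```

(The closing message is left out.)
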